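# Move a push-fit stop end from one bench air outlet to the other

## Robot

A 7-joint arm with a two-finger parallel gripper is mounted at the origin on a cart in front of the work surface, level with it; the furniture and walls round the work are solid. World frame = base frame: x ahead of the robot, y to its left, z up, the work surface at z = 0. Lengths are in m, angles in rad, forces in N, time in s.
With the tool pointing down it reaches from about 0.4 to 0.85 m from the base axis. Payload 10.4 kg.
Tool frame: the origin (TCP) lies on the centre line of the jaws, within the pads' length; the fingertips stand 8 mm ahead of it and the grasp point (between the pads) lies 11 mm behind it (r.finger_overhang is the distance from the TCP to the fingertips, in m); z points along the fingers, y is the line along which they close (so a half turn about z gives the same grasp; the last joint's range is limited). The gripper opens to 87 mm and grips with 3 to 60 N. Pads are 19 mm wide; open, the fingers measure 117 mm over their backs; the gripper's body (75 mm by 190 mm) begins 51 mm behind the grasp point.
Start: joints at [-1.291, 0.332, -0.065, 1.46, 0.022, 1.35, -0.088], TCP at [0.186, 0.597, 0.231] pointing down, gripper open.
Joint ranges: [-2.6, 2.6], [-0.5, 2.12], [-1.47, 1.34], [0.16, 2.42], [-1.27, 4.41], [0.06, 2.06], [-2.6, 2.6]. Speed limits (rad/s): [2.22, 2.22, 2.79, 2.79, 3.14, 3.14, 3.14].

## Interface

Orientations are given as a unit quaternion [x, y, z, w].
In Python, from bench import r, vision gives the robot as it stands.
- The arm moves only by the tool drive_tool, never from a script. Its argument "series" is a list of rows, each a list of 2 entries, a list of its own where there are three numbers: the shift along the world's x, y, z in cm, then the turn about the world's z in degrees. A call has exactly 10 rows; each row shifts and turns the commanded pose from where the row before left it; what a row does not reach is not made up. A row lasts 1/8 s, in which the tool goes at most 62.5 mm and 10.7 degrees, less where a joint would pass 70% of its speed; a pose out of reach is approached as far as the arm can. A call with a gripper value outside its range is refused whole. "hand" is the closure, from 0 (fully open) to 1 (shut), set as the call begins (left out, the last holds). The fingers move at their own pace and stop on an object; "newtons" is the grip in N (left out, the last holds). Time passes only in rows, so rows that do not move let the fingers close, or fill a call up. It gives the time, the measured TCP pose, the force, the opening and the grip force at its end, in the units of the state.
- r.read_state(): the state, without advancing time (a new reading comes with each control period).
- vision.camera(name): name is "side" or "top"; returns a dict with "color" (420x560x3 uint8, red, green, blue), "intrinsics" (3x3 intrinsics, pixels), "R" (3x3) and "t" (3): a world point X has camera coordinates R X + t. Camera axes: x right, y down, z forward; pixel columns grow to the right and rows downward; lengths in m; the calibration is good to about 2 mm. A picture is of the moment at which its call begins. There is no depth.
- r.close_job(): hands the job in; it is judged then, once.
The state is a dict: "time": time; "joint_positions": joint angles; "joint_vel": joint speeds; "joint_torque": joint torques, N m; "ee_pos": TCP position; "eef_rot": TCP orientation; "ft_force": force on the tool from outside, world axes, zero at the start; "torque": the same for the moment, N m; "width": finger opening in m; "grip_force": force on a finger pad.
Only numpy, scipy, OpenCV 4.12 (cv2) and the standard library are available. Lean on these libraries where they do the work, as an engineer would, in place of code of your own. Each camera call takes 0.05 s, during which the arm holds its last target. There are 200 camera calls.

## Task

The line to the outlet with the blue lever is wanted and the one with the red lever is not: take the black push-fit stop end off the pipe of the blue outlet and fit it on the pipe of the red outlet. The fitting lets go of a pipe only while its white release collar is held pressed in against the body, so squeeze collar and body together as you draw it straight off, never forcing it; push it gently but fully home on the other pipe, until you feel it bear firmly on its stop, and let go of it, so that the collar springs out again. Then take it by the body alone, give it one gentle tug to see that it has locked, leave it there, and do not disturb the other things on the bench.

Things in the scene. Friction and masses are not known exactly. Their poses are not given: they have to be found in the camera images.
- cap: the stop end: a round black push-fit fitting, level on a pipe, ribbed body 38 mm across, about 0.17 kg. Origin on its axis; x runs along the axis from closed end to open mouth (on a pipe: toward that outlet's brass body), z up. Body from x = -30 to +16 mm, then a white release collar. In its 13.6 mm bore, unseen, the pipe's end meets a stop (cap_stop) that may lie anywhere from x = -22 to -10 mm, differing from fitting to fitting
- cap_end (a point): centre of the flat closed end, 40 mm across, at x = -30 mm of the stop end. For drawing off, one finger bears here and the other behind the collar, squeezing along the axis (56 mm over all with the collar out, 51.5 mm pressed). The seal inside drags along a pipe with 4 to 9 N
- collar_face (a point): centre of the collar's outer face, toward the outlet: a white flange 40 mm across, 5 mm thick, at x = +21 to +26 mm of the stop end while sprung out, with a 21 mm lead-in to the bore. It stands 14 mm proud of the 12 mm pipe all round, so a finger can come down behind it above the pipe; 44 to 58 mm of bare pipe lie between it and the outlet's marker ring
- cap_collar (a joint): travel of the collar in m: about 0 sprung out at rest, +0.0045 fully pressed in (about 10 N; the teeth are free from +0.003). Unpressed, the teeth let the fitting slide on but lock it against being pulled off; pulled smoothly with 7 to 10 N, the collar rides out to between -0.0012 and -0.003 as they bite, the fitting giving 2 to 4 mm; jerks or repeated pulls can make them skip a few mm
- outlet_blue_tip (a point): centre of the free end of the pipe of the outlet with blue lever and blue marker ring: rigid aluminium, 12 mm across, level, axis 55 mm above the bench, last 4 mm tapered to 8.5 mm, 92 mm long to the marker ring. x runs along the pipe from this end toward the brass body, z up. The stop end starts here, its origin at x = +8 to +9 mm from this point
- outlet_red_tip (a point): the same point of the other outlet, alike but with red lever and marker ring, its pipe bare at the start. The stop end is fully home when the pipe's end bears on its inner stop: its origin then lies at x = +10 to +22 mm, y = z = 0 from this point, its x axis along this x axis
- outlet_blue: outlet with the blue lever, screwed to the bench: brass body 42 mm across and 83 mm high (lever on top to 94 mm) on a base plate 84 x 76 x 8 mm. Origin on the bench, 122 mm along x from the pipe's free end
- outlet_red: the same for the outlet with the red lever
- wax_tin: bystander: small round red tin, 69 mm across, 36 mm high
- sanding_block_a: bystander: brown sanding block, 64 x 115 x 36 mm
- screw_jar: bystander: clear jar with red lid, 66 mm across, 86 mm high
- glue_bottle: bystander: white glue bottle with a red cone cap, 47 mm across, 148 mm high
- spring_clamp: bystander: black and orange spring clamp lying flat, 47 x 160 x 28 mm
- driver: bystander: screwdriver with an orange handle, 217 mm long, 29 mm thick

How it is judged:
On the way, in this order (a step that is already met when the one before it is completed fails the run):
1. the stop end is drawn clear of the blue outlet's pipe (x of cap in the frame of outlet_blue_tip below -0.03 m), for 0.1 s.
2. it is pushed on to the red outlet's pipe until the pipe's end bears on its inner stop with over 6 N (contact force between cap_stop and outlet_red above 6 N), for 0.05 s.
3. the fingers have let go of it, fully home (within 3 mm of its stop) and its collar sprung out (distance between cap_stop and outlet_red_tip below 0.0045 m and y of cap in the frame of outlet_red_tip between -0.004 and 0.004 m and z of cap in the frame of outlet_red_tip between -0.004 and 0.004 m and angle between the x axis of cap and the x axis of outlet_red_tip, either way round below 0.12 rad and value of joint cap_collar below 0.0015 m and contact force between the fingers and cap below 0.5 N), for 0.2 s.
4. it is tugged without pressing the collar: the teeth bite, so that the collar rides out over 0.8 mm, and it stays on (within 8 mm of its stop) (distance between cap_stop and outlet_red_tip below 0.0095 m and y of cap in the frame of outlet_red_tip between -0.004 and 0.004 m and z of cap in the frame of outlet_red_tip between -0.004 and 0.004 m and angle between the x axis of cap and the x axis of outlet_red_tip, either way round below 0.12 rad and value of joint cap_collar below -0.0008 m), for 0.2 s.
At the end, for the whole second after the job is handed in: the stop end sits on the red outlet's pipe, its stop within 8 mm of the pipe's end, in line with the pipe (4 mm, 0.12 rad), its collar sprung out, at rest (distance between cap_stop and outlet_red_tip below 0.0095 m and y of cap in the frame of outlet_red_tip between -0.004 and 0.004 m and z of cap in the frame of outlet_red_tip between -0.004 and 0.004 m and angle between the x axis of cap and the x axis of outlet_red_tip, either way round below 0.12 rad and value of joint cap_collar below 0.0015 m and linear speed of cap below 0.01 m/s); the robot touches nothing.
It fails at once if the stop end is forced on a pipe: over 75 N at all its contacts with either outlet together, as when it is pulled with some 20 N while locked (contact force between cap and outlet_blue above 75 N or contact force between cap and outlet_red above 75 N).
It fails at once if the stop end is rammed on, a pipe's end pressing on its stop with over 22 N (contact force between cap_stop and outlet_blue above 22 N or contact force between cap_stop and outlet_red above 22 N).
It fails at once if the stop end is dragged along the blue outlet's pipe with its collar not pressed (teeth biting): over 4 mm from where it started, while still on the pipe (x of cap in the frame of outlet_blue_tip between -0.008 and 0.004 m and distance between cap and outlet_blue_tip below 0.01 m and value of joint cap_collar below 0.001 m).
It fails at once if a bystander is pushed or knocked over 30 mm out of place (distance of any of wax_tin, sanding_block_a, screw_jar, glue_bottle, spring_clamp, driver from where it was at the start of the episode above 0.03 m).
It also fails if it takes over 67 s, if anything falls off the work surface, if the arm or the gripper's body presses on something with over 40 N, if the wrist force passes 120 N, or if a joint passes its speed limit or range.

## Working session

There is one attempt and no reset: what is moved stays moved. The work goes in short steps, Python scripts to look and compute and a tool call to move; the robot and the scene stay as the last step left them, time stands still between calls to the robot, and variables do not carry over. Pictures are saved under pics/ and viewed, at most 10 in all, crops included, and the job is handed in when it is done.

Besides the shell and the picture viewer there is one more tool, called after ">>>" as name(argument=value, ...) on one line, values as JSON. drive_tool: Moves the arm, as the interface text tells. Its arguments: {"type":"object","properties":{"series":{"type":"array"},"hand":{"type":"number"},"newtons":{"type":"number"}},"required":["series"]}

```bash
mkdir -p pics; python3 - <<'E'
from bench import r, vision
import cv2, numpy as np
for n in("side","top"):
    c=vision.camera(n); cv2.imwrite(f"pics/{n}0.png",c["color"][:,:,::-1])
    np.savez(f"{n}0.npz",**c)
    print(n,c["intrinsics"].round(1).tolist(),(-c["R"].T@c["t"]).round(3),c["R"].round(2).tolist())
print(r.read_state())
E
```

```text
side [[443.4, 0.0, 278.6], [0.0, 443.4, 202.9], [0.0, 0.0, 1.0]] [-0.113 -1.352  0.797] [[0.9, -0.44, -0.0], [-0.2, -0.4, -0.9], [0.4, 0.8, -0.44]]
top [[396.8, 0.0, 283.6], [0.0, 396.8, 205.5], [0.0, 0.0, 1.0]] [ 0.429 -0.029  1.238] [[-0.02, -1.0, 0.01], [-1.0, 0.02, -0.07], [0.07, -0.01, -1.0]]
{'time': 0.1, 'joint_positions': array([-1.2906011 ,  0.33277307, -0.06468107,  1.46082498,  0.02160221,
        1.34991282, -0.08850967]), 'joint_vel': array([ 0.00112872, -0.00111289, -0.00033442, -0.00191924, -0.00029913,
       -0.00067339,  0.00148588]), 'joint_torque': array([ 1.42177203e-03, -6.24540424e+01,  2.50663067e-02, -3.90718138e+01,
       -6.11591851e-02,  3.66747729e-02,  1.10779333e-04]), 'ee_pos': array([0.18628532, 0.5962514 , 0.22987114]), 'eef_rot': array([ 1.50824099e-01,  9.88560427e-01, -6.08445964e-04, -6.05636911e-05]), 'ft_force': array([-0.3749172 ,  0.86506981, -0.02299974]), 'torque': array([-0.00917803,  0.02267255, -0.04052648]), 'grip_force': 0.0, 'width': 0.08713632311440862}
```

View pics/side0.png

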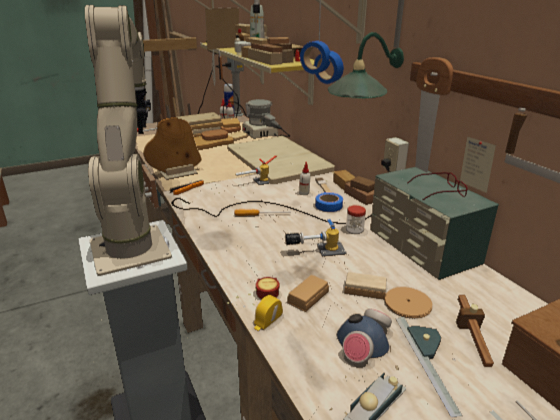

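View pics/top0.png

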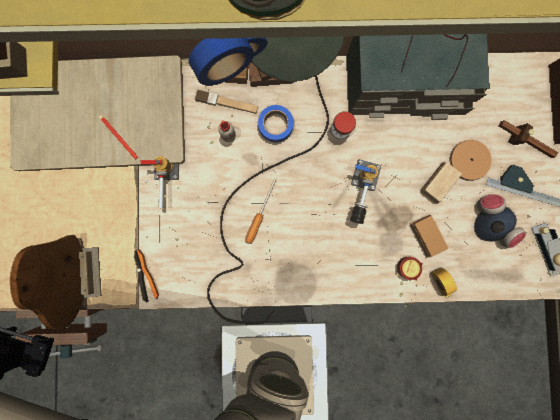

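The side view shows the blue outlet at (330,238) with the black cap at (293,239), and the red outlet at (263,172). In the top view, blue is at (368,172) with its cap at (358,214), and red is at (163,168) with its pipe end near (164,210). I'll make zoomed crops next.

```bash
python3 - <<'E'
import cv2, numpy as np
s=cv2.imread("pics/side0.png");t=cv2.imread("pics/top0.png")
def crop(i,u,v):
    return cv2.resize(i[v:v+75,u:u+100],(400,300),interpolation=cv2.INTER_NEAREST)
a=np.vstack([np.hstack([crop(t,310,155),crop(t,115,145)]),np.hstack([crop(s,265,205),crop(s,210,140)])])
cv2.imwrite("pics/z0.png",a)
E
```

```text
(no output)
```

View pics/z0.png

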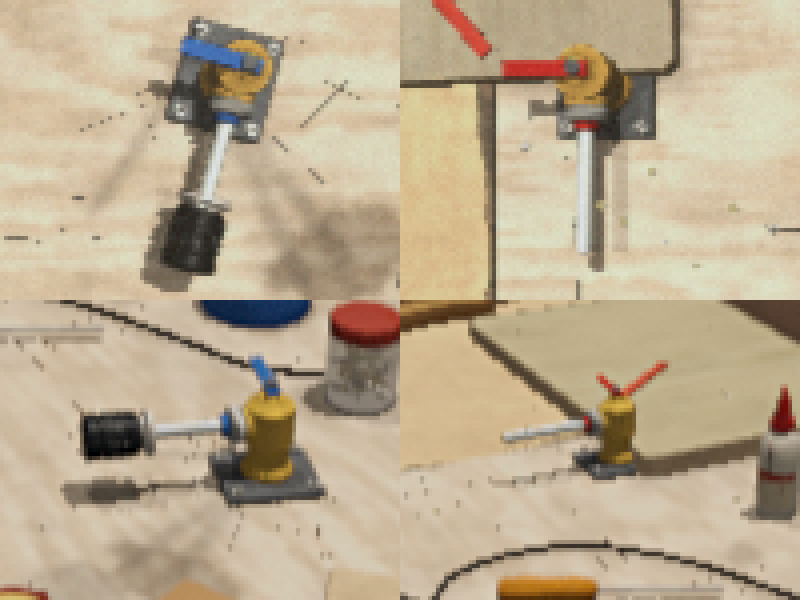

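The crops give these approximate pixels: the blue cap's closed end is at top (357,222) / side (286,239), and its marker ring is at top (367,184) / side (322,236). The red tip is at top (161,208) / side (236,174.5), and its ring is at top (161.5,176) / side (257,171). Now I'll refine and triangulate them.

```bash
cat > h.py <<'E'
import cv2, numpy as np
from bench import r, vision
def ray(c,p):
    d=np.linalg.inv(c["intrinsics"])@[p[0],p[1],1.]; d=c["R"].T@d
    return -c["R"].T@c["t"], d/np.linalg.norm(d)
def plane(c,p,z):
    o,d=ray(c,p); return o+d*(z-o[2])/d[2]
def tri(a,pa,b,pb):
    o1,d1=ray(a,pa);o2,d2=ray(b,pb)
    s=np.linalg.lstsq(np.c_[d1,-d2],o2-o1,rcond=None)[0]
    p,q=o1+d1*s[0],o2+d2*s[1]; return (p+q)/2,np.linalg.norm(p-q)
def mask(c,kind):
    h=cv2.cvtColor(c["color"],cv2.COLOR_RGB2HSV).astype(int);H,S,V=h[...,0],h[...,1],h[...,2]
    return {"blue":(abs(H-108)<12)&(S>120),"red":((H<6)|(H>174))&(S>150),"black":(V<70),
            "white":(S<28)&(V>140)}[kind]
def blob(c,kind,box):
    u0,v0,u1,v1=box; m=mask(c,kind)[v0:v1,u0:u1].astype(np.uint8)
    n,l,st,ce=cv2.connectedComponentsWithStats(m)
    i=1+np.argmax(st[1:,4]); v,u=np.nonzero(l==i); pts=np.c_[u+u0,v+v0].astype(float)
    m=pts.mean(0); w=np.linalg.svd(pts-m,full_matrices=False)[2][0]; k=(pts-m)@w
    return m,w,m+w*(k.min()-.5),m+w*(k.max()+.5),len(pts)
E
python3 - <<'E'
from h import *
T=dict(np.load("top0.npz"));S=dict(np.load("side0.npz"))
def show(n,c,k,b):
    x=blob(c,k,b);print(n,[np.round(q,2).tolist() for q in x]);return x
tb=show("top bluering",T,"blue",(360,182,374,188)); sb=show("side bluering",S,"blue",(318,231,328,242))
tc=show("top cap",T,"black",(345,202,368,226)); sc=show("side cap",S,"black",(282,228,303,246))
tw=show("top bluepipe",T,"white",(355,184,372,208));sw=show("side bluepipe",S,"white",(300,230,324,244))
tr=show("top redring",T,"red",(155,174,166,179)); sr=show("side redring",S,"red",(253,167,260,176))
tp=show("top redpipe",T,"white",(154,176,165,212)); sp=show("side redpipe",S,"white",(232,166,258,180))
for n,a,b in(("bluering",tb[0],sb[0]),("capmid",tc[0],sc[0]),("redring",tr[0],sr[0]),("redpipemid",tp[0],sp[0]),
  ("redtip",(160.8,207.8),(236,174.5)),("bluecap end",(357.3,222),(286,239))):
    p,e=tri(T,a,S,b);print(n,p.round(4),"gap",e.round(4),"on .055:",plane(T,a,.055).round(4))
for n,q in(("tp",tp),("tw",tw),("tc",tc)): print(n,plane(T,q[2],.055).round(4),plane(T,q[3],.055).round(4))
E
```

```text
top bluering [[366.14, 184.0], [0.98, 0.22], [363.61, 183.44], [368.61, 184.55], 7]
side bluering [[321.43, 235.71], [0.15, 0.99], [321.1, 233.48], [321.7, 237.55], 7]
top cap [[357.57, 214.52], [-0.35, 0.94], [360.44, 206.74], [354.62, 222.5], 184]
side cap [[292.44, 239.02], [1.0, -0.01], [285.45, 239.11], [300.5, 238.92], 128]
top bluepipe [[363.29, 195.84], [-0.24, 0.97], [365.97, 185.23], [360.44, 207.12], 75]
side bluepipe [[311.41, 236.11], [0.99, -0.1], [303.39, 236.92], [319.53, 235.29], 37]
top redring [[161.2, 175.6], [1.0, 0.07], [158.47, 175.41], [164.51, 175.84], 10]
side redring [[256.5, 170.0], [0.53, 0.85], [255.65, 168.63], [257.35, 171.37], 4]
top redpipe [[160.53, 192.61], [-0.01, 1.0], [160.72, 177.48], [160.34, 207.52], 114]
side redpipe [[250.32, 171.0], [-0.99, 0.16], [255.53, 170.16], [244.48, 171.94], 19]
bluering [ 0.569  -0.2895  0.0538] gap 0.0006 on .055: [ 0.5691 -0.2894  0.055 ]
capmid [ 0.4773 -0.2609  0.0503] gap 0.0019 on .055: [ 0.478  -0.2604  0.055 ]
redring [0.6073 0.3251 0.0547] gap 0.0013 on .055: [0.6078 0.3247 0.055 ]
redpipemid [0.5652 0.322  0.0586] gap 0.0193 on .055: [0.5567 0.3268 0.055 ]
redtip [0.511  0.3278 0.05  ] gap 0.0012 on .055: [0.5112 0.3261 0.055 ]
bluecap end [ 0.4549 -0.2584  0.055 ] gap 0.0017 on .055: [ 0.4556 -0.2588  0.055 ]
tp [0.6022 0.3262 0.055 ] [0.512  0.3275 0.055 ]
tw [ 0.5654 -0.2888  0.055 ] [ 0.4999 -0.2698  0.055 ]
tc [ 0.501  -0.2698  0.055 ] [ 0.4543 -0.2507  0.055 ]
```

>>> drive_tool(series=[[[2.7, -5.4, 0], -8.8], [[2.7, -5.4, 0], -8.8], [[2.7, -5.4, 0], -8.8], [[2.7, -5.4, 0], -8.8], [[2.7, -5.4, 0], -8.8], [[2.7, -5.4, 0], -8.8], [[2.7, -5.4, 0], -8.8], [[2.7, -5.4, 0], -8.8], [[2.7, -5.4, 0], -8.8], [[2.7, -5.4, 0], -8.8]], hand=0, newtons=30)

```text
time: 1.35
ee_pos: [0.4568, 0.0547, 0.2306]
eef_rot: [0.797, 0.604, 0.0, -0.0]
ft_force: [1.0, 0.9, -0.9]
width: 0.0874
grip_force: 0.0
```

>>> drive_tool(series=[[[0.4, -4.6, 0], 0.5], [[0.4, -4.6, 0], 0], [[0.4, -4.6, 0], 0], [[0.4, -4.6, -2], 0], [[0.4, -4.6, -2], 0], [[0.4, -4.6, -2], 0], [[0.4, -4.6, -2], 0], [[0, 0, -2], 0], [[0, 0, 0], 0], [[0, 0, 0], 0]])

```text
time: 2.6
ee_pos: [0.4848, -0.2649, 0.1312]
eef_rot: [0.792, 0.61, 0.0, 0.0]
ft_force: [-0.1, -0.7, 0.4]
width: 0.0872
grip_force: 0.0
```

```bash
python3 - <<'E'
from h import *
s=r.read_state();print(s["ee_pos"].round(4),s["eef_rot"].round(3),s["ft_force"].round(2))
a=[]
for n,(u,v) in(("side",(250,180)),("top",(300,150))):
    c=vision.camera(n)
    a.append(cv2.resize(c["color"][v:v+100,u:u+100,::-1],(400,400),interpolation=cv2.INTER_NEAREST))
cv2.imwrite("pics/z1.png",np.hstack(a))
E
```

```text
[ 0.4848 -0.2649  0.1312] [0.792 0.61  0.    0.   ] [-0.1  -0.68  0.36]
```

View pics/z1.png

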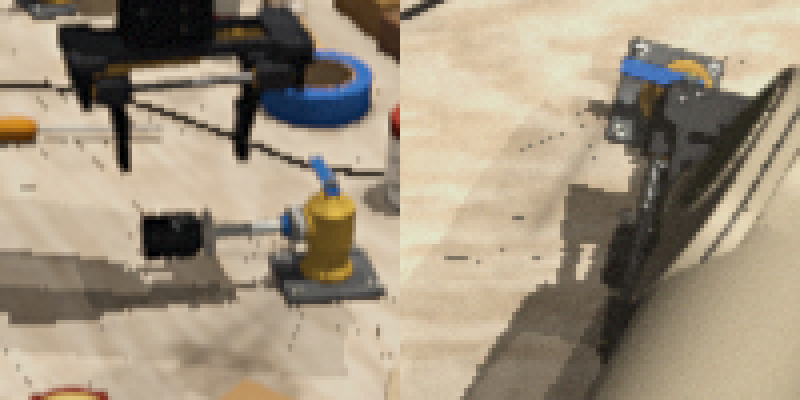

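The side crop shows the fingers straddling the cap (tips at crop (124,168) and (243,158), cap from 143 to about 210), sitting about 3–4 mm too far toward the outlet. I'll correct that and go down.

>>> drive_tool(series=[[[-0.1, -0.1, -1], 0], [[-0.1, 0, -1], 0], [[-0.1, 0, -1], 0], [[0, 0, -1], 0], [[0, 0, -0.9], 0], [[0, 0, -0.5], 0], [[0, 0, -0.4], 0], [[0, 0, 0], 0], [[0, 0, 0], 0], [[0, 0, 0], 0]])

```text
time: 3.95
ee_pos: [0.4815, -0.2665, 0.0728]
eef_rot: [0.793, 0.61, 0.0, 0.0]
ft_force: [0.3, -0.7, 0.7]
width: 0.0869
grip_force: 0.0
```

>>> drive_tool(series=[[[0, 0, 0], 0], [[0, 0, 0], 0], [[0, 0, 0], 0], [[0, 0, 0], 0], [[0, 0, 0], 0], [[0, 0, 0], 0], [[0, 0, 0], 0], [[0, 0, 0], 0], [[0, 0, 0], 0], [[0, 0, 0], 0]], hand=1, newtons=8)

```text
time: 5.2
ee_pos: [0.4813, -0.2664, 0.0726]
eef_rot: [0.793, 0.61, -0.0, -0.0]
ft_force: [-0.1, -0.6, -1.1]
width: 0.0535
grip_force: 8.0
```

>>> drive_tool(series=[[[0, 0, 0], 0], [[0, 0, 0], 0], [[0, 0, 0], 0], [[0, 0, 0], 0], [[0, 0, 0], 0], [[0, 0, 0], 0], [[0, 0, 0], 0], [[0, 0, 0], 0], [[0, 0, 0], 0], [[0, 0, 0], 0]], hand=1, newtons=30)

```text
time: 6.45
ee_pos: [0.4812, -0.2663, 0.0725]
eef_rot: [0.793, 0.61, -0.0, -0.0]
ft_force: [-4.2, 1.0, 0.9]
width: 0.0507
grip_force: 29.9
```

>>> drive_tool(series=[[[-0.1, 0.026, 0], 0], [[-0.1, 0.026, 0], 0], [[-0.1, 0.026, 0], 0], [[-0.1, 0.026, 0], 0], [[-0.1, 0.026, 0], 0], [[-0.1, 0.026, 0], 0], [[-0.1, 0.026, 0], 0], [[-0.1, 0.026, 0], 0], [[-0.1, 0.026, 0], 0], [[-0.1, 0.026, 0], 0]])

```text
time: 7.7
ee_pos: [0.4712, -0.2638, 0.0725]
eef_rot: [0.793, 0.61, 0.0, 0.0]
ft_force: [-0.2, 0.2, -1.6]
width: 0.0509
grip_force: 29.9
```

>>> drive_tool(series=[[[-0.2, 0.05, 0], 0], [[-0.2, 0.05, 0], 0], [[-0.2, 0.06, 0], 0], [[-0.3, 0.08, 0], 0], [[-0.4, 0.1, 0], 0], [[-0.6, 0.16, 0], 0], [[-0.6, 0.16, 0], 0], [[-0.6, 0.16, 0], 0], [[-0.6, 0.16, 0], 0], [[-0.4, 0.1, 0], 0]])

```text
time: 8.95
ee_pos: [0.43, -0.2529, 0.0726]
eef_rot: [0.793, 0.61, 0.0, 0.0]
ft_force: [0.3, 0.5, -1.1]
width: 0.0511
grip_force: 29.9
```

```bash
python3 - <<'E'
from h import *
s=r.read_state();print(s["ee_pos"].round(4),s["eef_rot"].round(4),s["ft_force"].round(2),s["torque"].round(3))
c=vision.camera("side")
cv2.imwrite("pics/z2.png",cv2.resize(c["color"][190:265,240:340,::-1],(800,600),interpolation=cv2.INTER_NEAREST))
E
```

```text
[ 0.43   -0.2529  0.0726] [7.926e-01 6.098e-01 1.000e-04 0.000e+00] [ 0.26  0.47 -1.11] [-0.11   0.1    0.018]
```

View pics/z2.png

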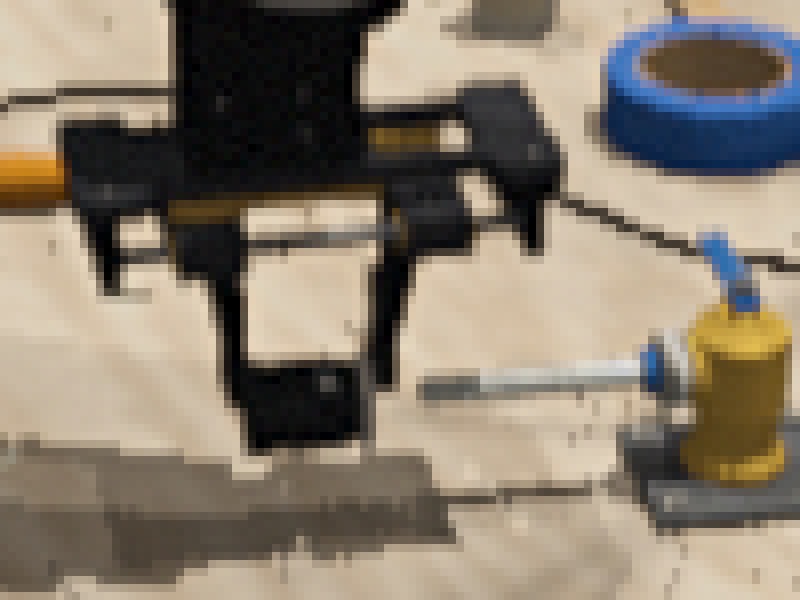

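The cap is off the blue pipe and held level: cap at crop (305,405), bare pipe tip at (420,388). Next I carry it to the red outlet.

>>> drive_tool(series=[[[0, 1, 1], 0], [[0, 2, 1.5], 0], [[0, 3, 1.5], 0], [[0, 4, 0.7], 1.5], [[0.2, 4, 0], 1.5], [[0.4, 4, 0], 1.5], [[0.4, 4, 0], 1.5], [[0.4, 4, 0], 1.5], [[0.4, 4, 0], 1.5], [[0.4, 4, 0], 1.5]])

```text
time: 10.25
ee_pos: [0.4525, 0.0883, 0.1197]
eef_rot: [0.733, 0.68, 0.0, 0.0]
ft_force: [0.1, -0.6, -1.2]
width: 0.0509
grip_force: 29.9
```

>>> drive_tool(series=[[[0.4, 4, 0], 1.5], [[0.4, 4, 0], 1.5], [[0.1, 4, 0], 0.3], [[0, 4, 0], 0], [[0, 4, 0], 0], [[0, 3, -0.7], 0], [[0, 1.1, -1], 0], [[0, 0, -1], 0], [[0, 0, -1], 0], [[0, 0, -1], 0]])

```text
time: 11.5
ee_pos: [0.4617, 0.3267, 0.072]
eef_rot: [0.714, 0.7, -0.0, 0.0]
ft_force: [0.4, 0.9, -1.7]
width: 0.051
grip_force: 29.9
```

```bash
python3 - <<'E'
from h import *
s=r.read_state();q=s["eef_rot"];print(s["ee_pos"].round(4),q.round(4),np.degrees(np.arctan2(q[1]**2-q[0]**2,2*q[0]*q[1])).round(2),s["ft_force"].round(2))
a=[]
for n,(u,v) in(("side",(205,135)),("top",(125,160))):
    c=vision.camera(n);np.savez(n+"3.npz",**c)
    a.append(cv2.resize(c["color"][v:v+80,u:u+66,::-1],(396,480),interpolation=cv2.INTER_NEAREST))
cv2.imwrite("pics/z3.png",np.hstack(a))
E
```

```text
[0.4617 0.3267 0.072 ] [ 7.141e-01  7.000e-01 -1.000e-04  1.000e-04] -1.14 [ 0.37  0.89 -1.65]
```

View pics/z3.png

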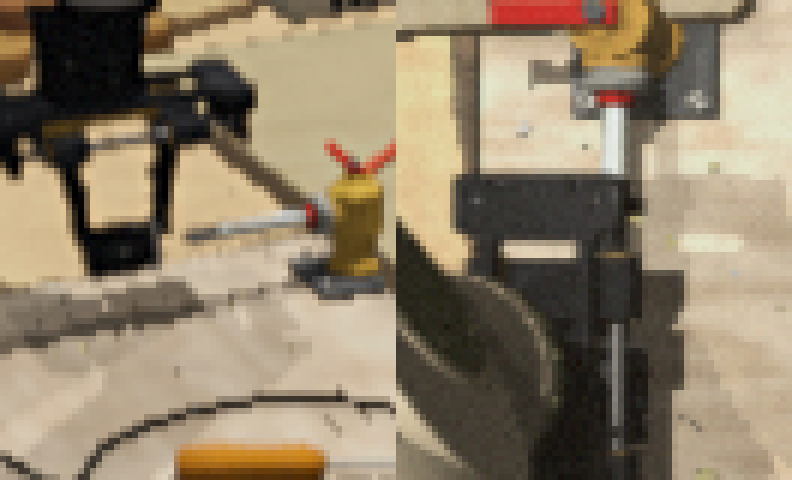

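The side crop shows the cap centre at (122,251), which lies on the pipe's extrapolated axis (tip at (190,238)). The top crop also shows them aligned, so I start the insertion.

>>> drive_tool(series=[[[0.4, -0.01, 0], 0], [[0.5, -0.01, 0], 0], [[0.5, -0.01, 0], 0], [[0.4, -0.01, 0], 0], [[0.3, -0.01, 0], 0], [[0.2, 0, 0], 0], [[0.2, 0, 0], 0], [[0.2, 0, 0], 0], [[0.2, 0, 0], 0], [[0.1, 0, 0], 0]])

```text
time: 12.85
ee_pos: [0.4914, 0.3274, 0.0725]
eef_rot: [0.714, 0.701, -0.0, 0.0]
ft_force: [-0.7, -1.1, -1.4]
width: 0.0507
grip_force: 29.9
```

>>> drive_tool(series=[[[0.1, 0, 0], 0], [[0.1, 0, 0], 0], [[0.1, 0, 0], 0], [[0.1, 0, 0], 0], [[0.1, 0, 0], 0], [[0.1, 0, 0], 0], [[0.1, 0, 0], 0], [[0.1, 0, 0], 0], [[0.1, 0, 0], 0], [[0, 0, 0], 0]])

```text
time: 14.1
ee_pos: [0.5004, 0.3259, 0.0721]
eef_rot: [0.714, 0.7, -0.001, 0.0]
ft_force: [-1.1, -4.2, -1.9]
width: 0.0506
grip_force: 29.9
```

>>> drive_tool(series=[[[0, -0.05, 0], 0], [[0, -0.05, 0], 0], [[0.1, 0, 0], 0], [[0.1, 0, 0], 0], [[0.1, 0, 0], 0], [[0.1, 0, 0], 0], [[0.1, 0, 0], 0], [[0.1, 0, 0], 0], [[0.1, 0, 0], 0], [[0, 0, 0], 0]])

```text
time: 15.35
ee_pos: [0.5073, 0.3255, 0.0723]
eef_rot: [0.714, 0.7, -0.001, 0.0]
ft_force: [-2.5, -5.8, -2.9]
width: 0.051
grip_force: 29.9
```

>>> drive_tool(series=[[[0, -0.05, 0], 0], [[0, -0.05, 0], 0], [[0, -0.05, 0], 0], [[0.05, 0, 0], 0], [[0.05, 0, 0], 0], [[0.05, 0, 0], 0], [[0.05, 0, 0], 0], [[0, 0, 0], 0], [[0, 0, 0], 0], [[0, 0, 0], 0]])

```text
time: 16.6
ee_pos: [0.5094, 0.325, 0.0726]
eef_rot: [0.714, 0.701, 0.0, 0.0]
ft_force: [-0.9, -2.7, -1.5]
width: 0.0508
grip_force: 29.9
```

```bash
python3 - <<'E'
from h import *
s=r.read_state();q=s["eef_rot"];print(s["ee_pos"].round(4),np.degrees(np.arctan2(q[1]**2-q[0]**2,2*q[0]*q[1])).round(2),s["ft_force"].round(2),s["torque"].round(3))
E
```

```text
[0.5094 0.325  0.0726] -1.05 [-0.87 -2.67 -1.54] [-0.779  0.36  -0.003]
```

>>> drive_tool(series=[[[0.05, -0.05, 0], 0], [[0.05, 0, 0], 0], [[0.05, 0, 0], 0], [[0.1, 0, 0], 0], [[0.1, 0, 0], 0], [[0.1, 0, 0], 0], [[0.1, 0, 0], 0], [[0.05, 0, 0], 0], [[0, 0, 0], 0], [[0, 0, 0], 0]])

```text
time: 17.85
ee_pos: [0.5158, 0.3243, 0.0727]
eef_rot: [0.714, 0.7, 0.0, 0.0]
ft_force: [0.8, -3.1, -0.3]
width: 0.0508
grip_force: 29.9
```

>>> drive_tool(series=[[[0.04, -0.05, 0], 0], [[0.04, 0, 0], 0], [[0.04, 0, 0], 0], [[0.04, 0, 0], 0], [[0.04, 0, 0], 0], [[0.04, 0, 0], 0], [[0.04, 0, 0], 0], [[0.04, 0, 0], 0], [[0, 0, 0], 0], [[0, 0, 0], 0]])

```text
time: 19.1
ee_pos: [0.5188, 0.324, 0.0726]
eef_rot: [0.714, 0.701, 0.0, 0.0]
ft_force: [1.3, -1.8, -1.2]
width: 0.0507
grip_force: 29.9
```

>>> drive_tool(series=[[[0.04, 0, 0], 0], [[0.04, 0, 0], 0], [[0.04, 0, 0], 0], [[0.04, 0, 0], 0], [[0.04, 0, 0], 0], [[0.04, 0, 0], 0], [[0.04, 0, 0], 0], [[0.04, 0, 0], 0], [[0, 0, 0], 0], [[0, 0, 0], 0]])

```text
time: 20.35
ee_pos: [0.5219, 0.324, 0.0726]
eef_rot: [0.714, 0.701, 0.0, 0.0]
ft_force: [0.1, -2.1, -0.1]
width: 0.051
grip_force: 29.9
```

>>> drive_tool(series=[[[0.03, 0, 0], 0], [[0.03, 0, 0], 0], [[0.03, 0, 0], 0], [[0.03, 0, 0], 0], [[0.03, 0, 0], 0], [[0.03, 0, 0], 0], [[0.03, 0, 0], 0], [[0.03, 0, 0], 0], [[0.03, 0, 0], 0], [[0.03, 0, 0], 0]])

```text
time: 21.6
ee_pos: [0.523, 0.3241, 0.0723]
eef_rot: [0.713, 0.701, -0.001, -0.001]
ft_force: [-9.7, -4.0, 6.4]
width: 0.0508
grip_force: 29.8
```

>>> drive_tool(series=[[[0.02, 0, 0], 0], [[0.02, 0, 0], 0], [[0, 0, 0], 0], [[0, 0, 0], 0], [[0, 0, 0], 0], [[0, 0, 0], 0], [[0, 0, 0], 0], [[0, 0, 0], 0], [[0, 0, 0], 0], [[0, 0, 0], 0]])

```text
time: 22.85
ee_pos: [0.5231, 0.3241, 0.0722]
eef_rot: [0.713, 0.701, -0.002, -0.001]
ft_force: [-11.1, -4.2, 5.3]
width: 0.0511
grip_force: 29.8
```

>>> drive_tool(series=[[[0.02, 0, 0], 0], [[0.02, 0, 0], 0], [[0.02, 0, 0], 0], [[0.02, 0, 0], 0], [[0.02, 0, 0], 0], [[0, 0, 0], 0], [[0, 0, 0], 0], [[0, 0, 0], 0], [[0, 0, 0], 0], [[0, 0, 0], 0]])

```text
time: 24.1
ee_pos: [0.5231, 0.3241, 0.072]
eef_rot: [0.713, 0.701, -0.003, -0.002]
ft_force: [-14.1, -3.3, 7.7]
width: 0.0513
grip_force: 29.8
```

>>> drive_tool(series=[[[0.02, 0, 0], 0], [[0.02, 0, 0], 0], [[0.02, 0, 0], 0], [[0.02, 0, 0], 0], [[0.01, 0, 0], 0], [[0, 0, 0], 0], [[0, 0, 0], 0], [[0, 0, 0], 0], [[0, 0, 0], 0], [[0, 0, 0], 0]])

```text
time: 25.35
ee_pos: [0.5233, 0.3242, 0.072]
eef_rot: [0.713, 0.701, -0.003, -0.002]
ft_force: [-17.8, -5.5, 10.1]
width: 0.0515
grip_force: 29.8
```

>>> drive_tool(series=[[[-0.05, 0, 0], 0], [[-0.05, 0, 0], 0], [[-0.05, 0, 0], 0], [[-0.05, 0, 0], 0], [[-0.05, 0, 0], 0], [[-0.05, 0, 0], 0], [[0, 0, 0], 0], [[0, 0, 0], 0], [[0, 0, 0], 0], [[0, 0, 0], 0]])

```text
time: 26.6
ee_pos: [0.523, 0.324, 0.0723]
eef_rot: [0.713, 0.701, -0.001, -0.001]
ft_force: [-4.7, -3.4, 2.9]
width: 0.051
grip_force: 29.9
```

>>> drive_tool(series=[[[0, 0, 0], 0], [[0, 0, 0], 0], [[0, 0, 0], 0], [[0, 0, 0], 0], [[0, 0, 0], 0], [[0, 0, 0], 0], [[0, 0, 0], 0], [[0, 0, 0], 0], [[0, 0, 0], 0], [[0, 0, 0], 0]], hand=0)

```text
time: 27.85
ee_pos: [0.524, 0.324, 0.0725]
eef_rot: [0.714, 0.701, 0.0, 0.0]
ft_force: [-0.5, -0.9, 0.2]
width: 0.087
grip_force: 0.0
```

>>> drive_tool(series=[[[0, 0, 1], 0], [[0, 0, 2.5], 0], [[0, 0, 2.5], 9], [[0, 0, 0], 10], [[0, 0, 0], 10], [[0, 0, 0], 10], [[-0.1, 0, 0], 10], [[-0.1, 0, 0], 10], [[-0.2, 0, 0], 10], [[-0.2, 0, 0], 10]])

```text
time: 29.1
ee_pos: [0.5183, 0.3239, 0.1334]
eef_rot: [0.102, 0.995, 0.0, 0.0]
ft_force: [0.6, 0.0, 0.2]
width: 0.0869
grip_force: 0.0
```

>>> drive_tool(series=[[[0, 0, 0], 10], [[0, 0, 0], 1], [[0, 0, -1.5], 0], [[0, 0, -1.5], 0], [[0, 0, -1.5], 0], [[0, 0, -1.5], 0], [[0, 0, -1], 0], [[0, 0, -1], 0], [[0, 0, 0], 0], [[0, 0, 0], 0]])

```text
time: 30.35
ee_pos: [0.5183, 0.3242, 0.053]
eef_rot: [0.009, 1.0, 0.0, 0.0]
ft_force: [0.2, 1.0, -0.3]
width: 0.0872
grip_force: 0.0
```

```bash
python3 - <<'E'
from h import *
s=r.read_state();q=s["eef_rot"];print(s["ee_pos"].round(4),np.degrees(np.arctan2(q[1]**2-q[0]**2,2*q[0]*q[1])).round(2),s["ft_force"].round(2),s["joint_positions"].round(2))
a=[]
for n,(u,v) in(("side",(205,135)),("top",(125,160))):
    c=vision.camera(n)
    a.append(cv2.resize(c["color"][v:v+80,u:u+66,::-1],(396,480),interpolation=cv2.INTER_NEAREST))
cv2.imwrite("pics/z4.png",np.hstack(a))
E
```

```text
[0.5183 0.3242 0.053 ] 88.95 [ 0.2   1.03 -0.25] [-0.74  0.46  0.13  1.69 -0.07  1.    0.97]
```

View pics/z4.png

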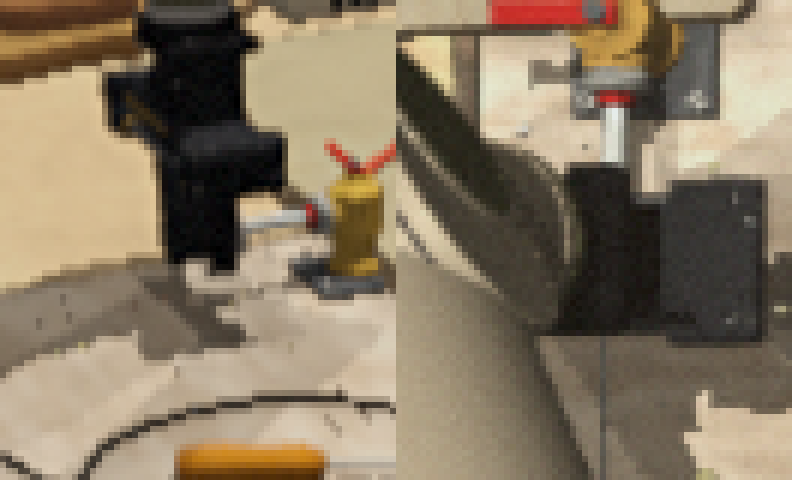

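The gripper is turned across the pipe and straddles the cap: fingers at side crop (200,250), pipe at (280,222). I'll go a little lower and close gently.

>>> drive_tool(series=[[[0, 0, -0.4], 0], [[0, 0, -0.3], 0], [[0, 0, 0], 0], [[0, 0, 0], 0], [[0, 0, 0], 0], [[0, 0, 0], 0], [[0, 0, 0], 0], [[0, 0, 0], 0], [[0, 0, 0], 0], [[0, 0, 0], 0]], hand=1, newtons=5)

```text
time: 31.7
ee_pos: [0.5176, 0.3263, 0.046]
eef_rot: [0.008, 1.0, 0.001, 0.0]
ft_force: [-1.1, 6.3, -0.3]
width: 0.0386
grip_force: 5.0
```

>>> drive_tool(series=[[[0, 0, 0], 0], [[0, 0, 0], 0], [[0, 0, 0], 0], [[0, 0, 0], 0], [[0, 0, 0], 0], [[0, 0, 0], 0], [[0, 0, 0], 0], [[0, 0, 0], 0], [[0, 0, 0], 0], [[0, 0, 0], 0]], newtons=25)

```text
time: 32.95
ee_pos: [0.5176, 0.3262, 0.046]
eef_rot: [0.008, 1.0, 0.001, 0.0]
ft_force: [-1.5, 6.1, -0.6]
width: 0.038
grip_force: 24.7
```

>>> drive_tool(series=[[[0, 0.1, 0], 0], [[0, 0.1, 0], 0], [[-0.04, 0, 0], 0], [[-0.04, 0, 0], 0], [[-0.04, 0, 0], 0], [[-0.04, 0, 0], 0], [[-0.04, 0, 0], 0], [[-0.04, 0, 0], 0], [[-0.04, 0, 0], 0], [[-0.04, 0, 0], 0]])

```text
time: 34.2
ee_pos: [0.5162, 0.3263, 0.046]
eef_rot: [0.009, 1.0, 0.001, 0.001]
ft_force: [5.6, 4.7, -1.4]
width: 0.0383
grip_force: 24.8
```

>>> drive_tool(series=[[[-0.03, 0, 0], 0], [[-0.03, 0, 0], 0], [[-0.03, 0, 0], 0], [[-0.03, 0, 0], 0], [[-0.03, 0, 0], 0], [[0, 0, 0], 0], [[0, 0, 0], 0], [[0, 0, 0], 0], [[0, 0, 0], 0], [[0, 0, 0], 0]])

```text
time: 35.45
ee_pos: [0.5157, 0.3263, 0.0461]
eef_rot: [0.009, 1.0, 0.001, 0.002]
ft_force: [9.0, 6.8, -4.9]
width: 0.0378
grip_force: 24.8
```

>>> drive_tool(series=[[[-0.02, 0, 0], 0], [[-0.02, 0, 0], 0], [[-0.02, 0, 0], 0], [[0, 0, 0], 0], [[0, 0, 0], 0], [[0, 0, 0], 0], [[0, 0, 0], 0], [[0, 0, 0], 0], [[0, 0, 0], 0], [[0, 0, 0], 0]])

```text
time: 36.7
ee_pos: [0.5151, 0.3263, 0.0461]
eef_rot: [0.009, 1.0, 0.001, 0.002]
ft_force: [10.1, 6.8, -5.0]
width: 0.0383
grip_force: 24.8
```

>>> drive_tool(series=[[[-0.02, 0, 0], 0], [[-0.02, 0, 0], 0], [[-0.02, 0, 0], 0], [[0, 0, 0], 0], [[0, 0, 0], 0], [[0, 0, 0], 0], [[0, 0, 0], 0], [[0, 0, 0], 0], [[0, 0, 0], 0], [[0, 0, 0], 0]])

```text
time: 37.95
ee_pos: [0.5148, 0.3263, 0.0462]
eef_rot: [0.01, 1.0, 0.001, 0.003]
ft_force: [10.3, 6.3, -4.4]
width: 0.0379
grip_force: 24.8
```

>>> drive_tool(series=[[[0.05, 0, 0], 0], [[0.05, 0, 0], 0], [[0.05, 0, 0], 0], [[0.05, 0, 0], 0], [[0, 0, 0], 0], [[0, 0, 0], 0], [[0, 0, 0], 0], [[0, 0, 0], 0], [[0, 0, 0], 0], [[0, 0, 0], 0]])

```text
time: 39.2
ee_pos: [0.5161, 0.3263, 0.0461]
eef_rot: [0.009, 1.0, 0.001, 0.002]
ft_force: [7.9, 6.0, -3.2]
width: 0.0378
grip_force: 24.8
```

>>> drive_tool(series=[[[0, 0, 0], 0], [[0, 0, 0], 0], [[0, 0, 0], 0], [[0, 0, 0], 0], [[0, 0, 0], 0], [[0, 0, 0], 0], [[0, 0, 0], 0], [[0, 0, 0], 0], [[0, 0, 0], 0], [[0, 0, 0], 0]], hand=0)

```text
time: 40.45
ee_pos: [0.5142, 0.326, 0.0456]
eef_rot: [0.009, 1.0, 0.0, -0.0]
ft_force: [-0.6, -0.3, -0.2]
width: 0.0869
grip_force: 0.0
```

>>> drive_tool(series=[[[0, 0, 1], 0], [[0, 0, 2], 0], [[0, 0, 3], 0], [[0, 0, 3], 0], [[0, 0, 3], 0], [[-0.5, 0, 3], 0], [[-1, 3, 0], 0], [[-1, 4, 0], 0], [[-1, 4, 0], 0], [[0, 4, 0], 0]])

```text
time: 41.7
ee_pos: [0.4785, 0.4777, 0.1978]
eef_rot: [0.009, 1.0, 0.001, 0.0]
ft_force: [0.9, -0.1, -0.3]
width: 0.0874
grip_force: 0.0
```

```bash
python3 - <<'E'
from h import *
print(r.read_state()["ee_pos"].round(3))
a=[]
for n,(u,v) in(("side",(220,150)),("top",(130,160))):
    c=vision.camera(n);np.savez(n+"5.npz",**c)
    a.append(cv2.resize(c["color"][v:v+60,u:u+50,::-1],(400,480),interpolation=cv2.INTER_NEAREST))
cv2.imwrite("pics/z5.png",np.hstack(a))
E
```

```text
[0.478 0.478 0.198]
```

View pics/z5.png

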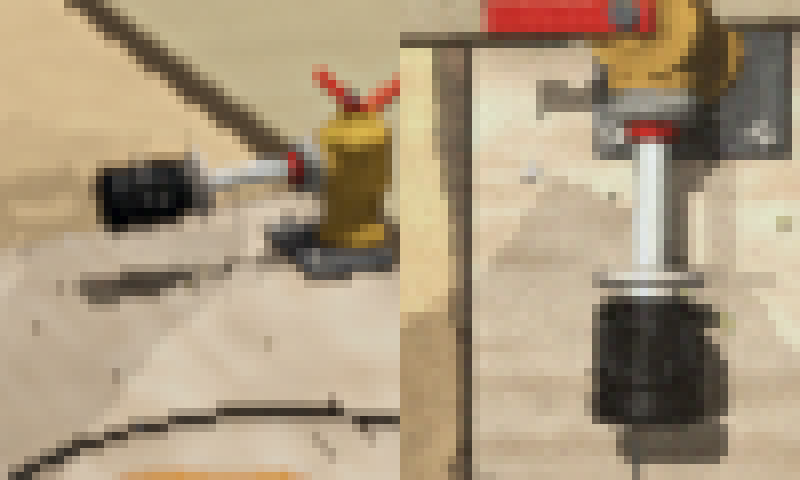

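The cap sits straight on the red pipe with its collar out (top crop: cap at (650,360), collar at (650,280)), and the gripper is clear of everything. I'm handing it in.

```bash
python3 -c "
from bench import r
print(r.close_job())"
```

```text
the job is handed in; nothing more can be done
None
```

I moved the stop end from the blue outlet's pipe to the red one, pushed it home (about 18 N at the wrist), released it and tugged it by the body with about 10 N: it gave about 3 mm and stayed on. I handed the job in at about 42 s; no verdict came back, and I judged the collar's travel from the forces and the give, not by direct measurement.

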